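# Set the bearing nut under the dust cover

## Robot

A 6-joint arm with a two-finger parallel gripper is mounted at the origin on the work surface. World frame = base frame: x ahead of the robot, y to its left, z up, the work surface at z = 0. Lengths are in m, angles in rad, forces in N, time in s.
With the tool pointing down it reaches from about 0.35 to 0.775 m from the base axis. Payload 5.5 kg.
Tool frame: the origin (TCP) lies at the very end of the fingers, on their centre line; the grasp point (between the pads) lies behind it (env.hold_point_z is the z of the grasp point in the tool frame, in m); z points along the fingers, y is the line along which they close (so a half turn about z gives the same grasp; the last joint's range is limited). The gripper opens to 85 mm and grips with 20 to 120 N. Pads are 22 mm wide; open, the fingers measure 114 mm over their backs; the gripper's body (76 mm by 85 mm) begins 54 mm behind the grasp point. The pads swing forward as they close: fully open they stand 13 mm farther back than shut.
Start: joints at [1.161, 0.313, 0.046, 1.304, 0, 1.431], TCP at [0.153, 0.554, 0.231] pointing down, gripper open.
Joint ranges: [-2.76, 2.76], [-0.86, 1.69], [-1.03, 1.26], [-2.2, 2.34], [-1.47, 1.5], [-3.14, 3.14]. Speed limits (rad/s): [2.57, 2.57, 3.14, 3.14, 3.14, 3.14].

## Interface

Orientations are given as a unit quaternion [w, x, y, z].
In Python, from workcell import env gives the robot as it stands.
- The arm moves only by the tool arm_command, never from a script. Its argument "rows" is a list of rows, each an object with "delta_pos": the shift along the tool's x, y, z scaled (see below), a list of three; "rot": the turn, a rotation vector about the tool's x, y, z scaled (see below), a list of three; "fingers": the closure, from 0 (fully open) to 1 (shut). A call has 1 to 20 rows; each row shifts and turns the commanded pose from where the row before left it, along the tool's axes as they then stand; what a row does not reach is not made up. The controller multiplies each number of a shift by 0.02 m and each number of a turn by 360 degrees. A row lasts 1/10 s, in which the tool goes at most 50 mm and 8.59 degrees, less where a joint would pass 70% of its speed; a pose out of reach is approached as far as the arm can. A call with a number of a shift or a turn outside -1 to 1 is refused whole. A call with a gripper value outside its range is refused whole. The fingers move at their own pace and stop on an object; "squeeze" is the grip in N (left out, the last holds). Time passes only in rows, so rows that do not move let the fingers close. It gives the time, the measured TCP pose, the force and the opening at its end, in the units of the state.
- env.get_state(): the state, without advancing time (a new reading comes with each control period).
- env.read_camera(name): name is "side" or "top" or "wrist"; returns (picture, depth): 400x640x3 uint8, blue, green, red; 400x640 float32, m along the optical axis (not along the pixel's ray), 0 where there is no reading.
- env.get_calibration(name): a dict with "mtx" (3x3 intrinsics, pixels), "distortion" ([k1, k2, p1, p2, k3] as OpenCV has them; the pictures are not rectified), "R" (3x3) and "t" (3): a world point X has camera coordinates R X + t. Camera axes: x right, y down, z forward; pixel columns grow to the right and rows downward; lengths in m; the calibration is good to about 2 mm. A picture is of the moment at which its call begins: read the wrist's pose just before it. get_calibration takes no time and is no camera call; for the wrist camera it gives the pose at the moment of the call.
- env.hand_in(): hands the job in, once; it reports no verdict.
The state is a dict: "clock": time; "joint_pos": joint angles; "qvel": joint speeds; "tau": joint torques, N m; "tcp_pos": TCP position; "orientation": TCP orientation; "wrist_force": force on the tool from outside, world axes, zero at the start; "ft_torque": the same for the moment, N m; "finger_gap": finger opening in m.
Only numpy, scipy, OpenCV 4.12 (cv2) and the standard library are available. Lean on these libraries where they do the work, as an engineer would, in place of code of your own. Each camera call takes 0.05 s, during which the arm holds its last target. There are 200 camera calls.

## Task

Lift the clear dust cover by its knob off the dish with the bearing spindle (the one with the round knurled nut) and set it down upright, without dropping it, wholly on the blue mat, leaving the other cover and the loose things on the bench alone. Then screw the knurled nut clockwise down until it bottoms out, and back it off a quarter turn. Finish while still gripping the nut with the fingers, holding it there: do not let go at the end.

Things in the scene. Friction and masses are not known exactly. Their poses are not given: they have to be found in the camera images.
- cover: Clear plastic dust cover, a dome open below, 92 mm across, 85 mm tall, wall 3 mm, 80 to 160 g. Origin: centre of its lower rim, z up. Clear knob on top, on the axis: 22 mm across, z = 89 to 109 mm, on a 13 mm neck. It stands loosely over the spindle, rim 6 mm above the bench, round the dish's raised centre: lift it 75 mm or more straight up before moving sideways.
- holder: Fixed blue round dish, 112 mm across, 6 mm high (raised centre 80 mm across, to z = 9 mm), with the upright steel bearing spindle on its axis. Origin: centre of the underside, on the bench; z up. The spindle below the nut is 28 mm across (52 mm flange below z = 15 mm); its 12 mm stud ends at z = 68.5 mm. It stands left or right of the mat.
- nut: Round knurled brass nut, 36 mm across, 18 mm high, already started on the spindle's thread (vertical axis). Origin: centre of its underside, 42 mm above the bench when bottomed, 2 mm higher per turn. A dark radial line on its top lies along its +x. Clockwise from above screws it down. Once the cover is off the fingers have room all round it, down to 30 mm above the bench.
- nut_turn (a joint): Turn of the nut in rad: 0 when bottomed out, growing as it is unscrewed (counter-clockwise from above). Starts at 1.8 to 3.4. It turns stiffly (about 0.06 N m) and stays where it is left; at the bottom it stops hard: the wrist torque rises and then the fingers slip round it.
- mat: Fixed blue bench mat, 200 mm (its x) by 180 mm (its y), 3 mm thick, otherwise bare, between the two dishes. Origin: centre of its underside, on the bench.
- cover2: A second, identical dust cover on an identical dish on the other side of the mat, over a flat watch movement. To be left alone.
- tweezers: Steel tweezers lying along their x, 125 mm long, about 18 mm wide, 8 mm high, beside the mat (+y side). Origin under the middle.
- driver: Small screwdriver lying along its x, 100 mm long, 10 mm high, beside the mat (-y side). Origin under the middle.
- jar: Closed glass jar, 44 mm across, 50 mm high, on the robot's side of the mat. Origin under its centre.
- dish_cup: White bowl, 60 mm across, 25 mm high, beyond the mat. Origin under its centre.
- loupe: Black eye loupe, 38 mm across, 28 mm high, beyond the mat. Origin under its centre.
- oiler: Amber oil bottle, 32 mm across, 60 mm high, out to the right (-y). Origin under its centre.
- weight: Steel cylinder weight with a stub on top, 44 mm across, 42 mm high, out to the left (+y). Origin under its centre.

How it is judged:
By the outcome, as a careful person would: the job done as asked, in the order asked, and still so for the second after the job is handed in, while the arm keeps its last pose, push and grip.
It also fails if it takes over 67 s, if anything falls off the work surface, if the arm or the gripper's body presses on something with over 40 N, if the wrist force passes 120 N, or if a joint passes its speed limit or range.

## Working session

There is one attempt and no reset: what is moved stays moved. The work goes in short steps, Python scripts to look and compute and a tool call to move; the robot and the scene stay as the last step left them, time stands still between calls to the robot, and variables do not carry over. Pictures are saved under pics/ and viewed, on a budget of 10 in all, crops included, one or two more only if the job needs it, and the job is handed in when it is done.

Besides the shell and the picture viewer there is one more tool, called after "Call:" by a JSON object that holds its "fn" and its "kwargs", one argument or row to a line. arm_command: Moves the arm, as the interface text tells. Shifts and turns lie within -1 to 1; 1 stands for 0.02 m of shift or 360 degrees of turn. Its arguments: {"type":"object","properties":{"rows":{"type":"array","items":{"type":"object","properties":{"delta_pos":{"type":"array","items":{"type":"number","minimum":-1,"maximum":1}},"rot":{"type":"array","items":{"type":"number","minimum":-1,"maximum":1}},"fingers":{"type":"number"}}}},"squeeze":{"type":"number"}},"required":["rows"]}

```bash
ls; mkdir -p pics; python3 - <<'E'
from workcell import env
import cv2,numpy as np
s=env.get_state()
print({k:np.round(v,3) for k,v in s.items()}, env.hold_point_z)
for n in("top","side"):
    im,d=env.read_camera(n); cv2.imwrite(f"pics/{n}0.png",im); np.save(f"pics/{n}0.npy",d)
    c=env.get_calibration(n); print(n,c)
E
```

```text
pics
{'clock': np.float64(0.0), 'joint_pos': array([1.161, 0.314, 0.045, 1.304, 0.   , 1.431]), 'qvel': array([ 0.001, -0.001, -0.001, -0.   ,  0.001,  0.   ]), 'tau': array([-1.0000e-03, -4.8062e+01,  2.9854e+01,  1.9000e-02, -0.0000e+00,
        0.0000e+00]), 'tcp_pos': array([0.153, 0.554, 0.23 ]), 'orientation': array([-0.   ,  0.134,  0.991, -0.001]), 'wrist_force': array([-0.575,  0.167,  0.46 ]), 'ft_torque': array([-0.029, -0.048,  0.002]), 'finger_gap': np.float64(0.085)} -0.0187
top {'mtx': array([[487.25486128,   0.        , 319.127289  ],
       [  0.        , 487.25486128, 199.97844689],
       [  0.        ,   0.        ,   1.        ]]), 'distortion': array([-0.00735414,  0.        ,  0.        ,  0.        ,  0.        ]), 'R': array([[ 0.01694831, -0.99985247, -0.00279224],
       [-0.99772505, -0.01672987, -0.06530575],
       [ 0.0652494 ,  0.00389271, -0.99786139]]), 't': array([0.0016982 , 0.5738186 , 1.55377597])}
side {'mtx': array([[377.4770039 ,   0.        , 317.63701585],
       [  0.        , 377.4770039 , 200.5681122 ],
       [  0.        ,   0.        ,   1.        ]]), 'distortion': array([-0.06662112,  0.        ,  0.        ,  0.        ,  0.        ]), 'R': array([[ 0.99582999, -0.09081676,  0.00865741],
       [-0.04899367, -0.6124423 , -0.78899559],
       [ 0.07695618,  0.78528132, -0.61433786]]), 't': array([-0.55989523,  0.10915215,  0.93154167])}
```

View pics/top0.png

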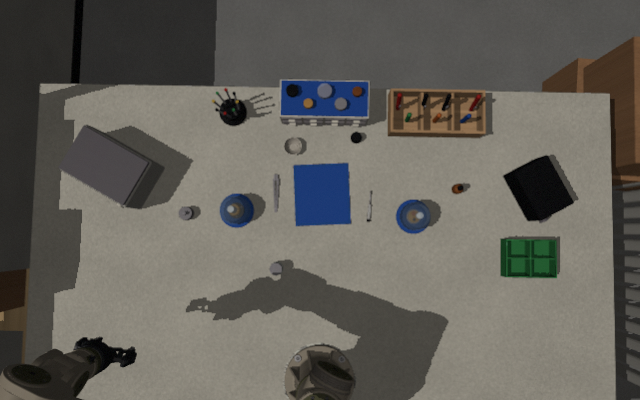

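View pics/side0.png

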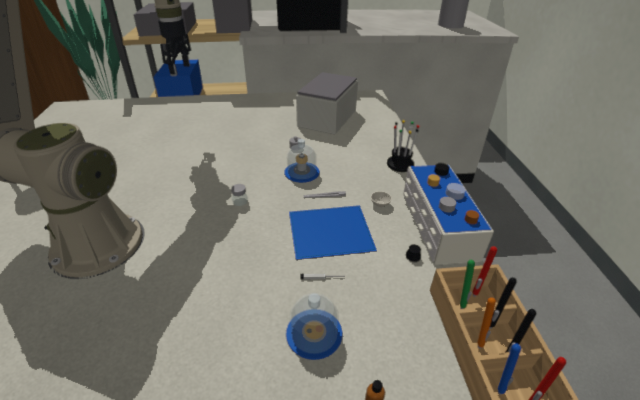

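The top view shows dishes at (237,211) on the left and (414,216) on the right, with the mat centred at (322,194). The side view shows dishes at (302,172) and (314,333). I'll enlarge both to tell which holds the spindle.

```bash
cat > h.py <<'E'
from workcell import env
import cv2,numpy as np
def ray(c,u,v):
    p=cv2.undistortPoints(np.array([[[u,v]]],float),c["mtx"],c["distortion"])[0,0]
    R,t=c["R"],c["t"]; o=-R.T@t; d=R.T@np.array([p[0],p[1],1]); return o,d
def at_z(c,u,v,z):
    o,d=ray(c,u,v); return o+d*(z-o[2])/d[2]
def proj(c,X):
    return cv2.projectPoints(np.array([X],float),cv2.Rodrigues(c["R"])[0],c["t"],c["mtx"],c["distortion"])[0].ravel()
E
python3 - <<'E'
from h import *
t=cv2.imread("pics/top0.png"); s=cv2.imread("pics/side0.png")
cr=lambda im,u,v:cv2.resize(im[v-30:v+30,u-40:u+40],(400,300),interpolation=cv2.INTER_CUBIC)
cv2.imwrite("pics/c1.png",np.vstack([np.hstack([cr(t,237,211),cr(t,414,216)]),np.hstack([cr(s,302,160),cr(s,314,325)])]))
c=env.get_calibration("top")
for n,u,v,z in(("L",237,211,.006),("R",414,216,.006),("mat",322,194,.003)): print(n,at_z(c,u,v,z))
for u,v in((294,166),(348,163),(351,223),(296,225)): print(at_z(c,u,v,.003))
E
```

```text
L [0.53416393 0.27777065 0.006     ]
R [ 0.52759967 -0.29735422  0.006     ]
mat [0.59443857 0.00239321 0.003     ]
[0.68487248 0.09561203 0.003     ]
[ 0.69769653 -0.08107565  0.003     ]
[ 0.50152292 -0.09338678  0.003     ]
[0.49201232 0.08519044 0.003     ]
```

View pics/c1.png

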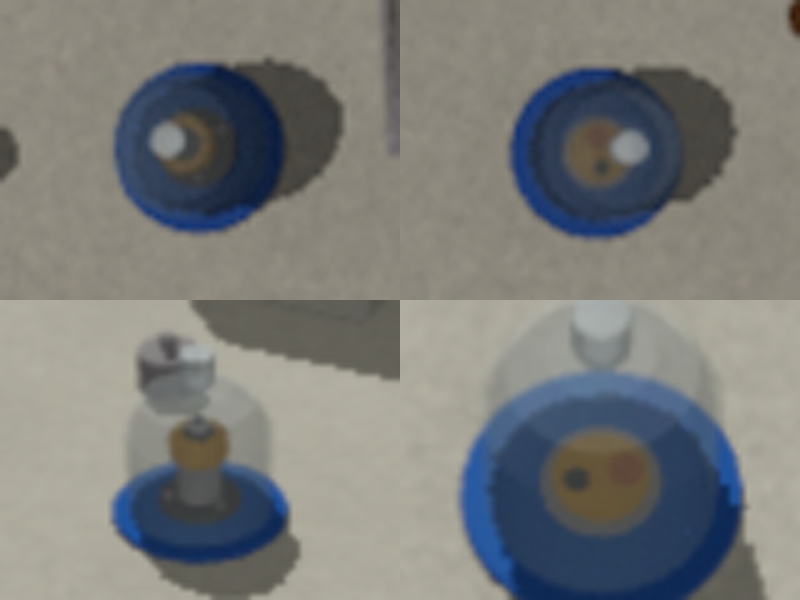

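The left dish has the spindle and nut; the right one has the flat movement. In the crop the knob is at about top (230.3,208.6) and the dish centre at (236.7,210.3).

```bash
cat >> h.py <<'E'
from scipy.spatial.transform import Rotation as Ro
def toolR(s):
    q=s["orientation"]; return Ro.from_quat([q[1],q[2],q[3],q[0]])
def rel(s,target):
    return toolR(s).inv().apply(np.array(target)-s["tcp_pos"])
E
python3 - <<'E'
from h import *
c=env.get_calibration("top"); s=env.get_state()
k=at_z(c,230.3,208.6,.113);d=at_z(c,236.7,210.3,.006); print(k,d)
p=rel(s,[(k[0]+d[0])/2,(k[1]+d[1])/2,.231]);print(p,p/.02)
print(toolR(s).as_matrix().round(3))
w=env.get_calibration("wrist"); R=toolR(s); print("cam in tool",R.inv().apply(-w["R"].T@w["t"]-s["tcp_pos"]), (w["R"]@R.as_matrix()).round(3), w["mtx"])
E
```

```text
[0.53683501 0.27987286 0.113     ] [0.53642413 0.27881034 0.006     ]
[-4.42816844e-01 -1.62279624e-01 -3.66756588e-04] [-2.21408422e+01 -8.11398120e+00 -1.83378294e-02]
[[-0.964  0.267 -0.001]
 [ 0.267  0.964 -0.002]
 [ 0.    -0.002 -1.   ]]
cam in tool [ 0.06646901 -0.00088781 -0.14153833] [[ 0.001  1.     0.001]
 [-0.967  0.001 -0.257]
 [-0.257 -0.     0.967]] [[352.56614102   0.         325.15018505]
 [  0.         352.56614102 200.66958501]
 [  0.           0.           1.        ]]
```

Call:
{"fn": "arm_command", "kwargs": {
  "rows": [
    {"delta_pos":[-1,-0.37,0]},
    {"delta_pos":[-1,-0.37,0]},
    {"delta_pos":[-1,-0.37,0]},
    {"delta_pos":[-1,-0.37,0]},
    {"delta_pos":[-1,-0.37,0]},
    {"delta_pos":[-1,-0.37,0]},
    {"delta_pos":[-1,-0.37,0]},
    {"delta_pos":[-1,-0.37,0]},
    {"delta_pos":[-1,-0.37,0]},
    {"delta_pos":[-1,-0.37,0]},
    {"delta_pos":[-1,-0.37,0]},
    {"delta_pos":[-1,-0.37,0]},
    {"delta_pos":[-1,-0.37,0]},
    {"delta_pos":[-1,-0.37,0]},
    {"delta_pos":[-1,-0.37,0]},
    {"delta_pos":[-1,-0.37,0]},
    {"delta_pos":[-1,-0.37,0]},
    {"delta_pos":[-1,-0.37,0]},
    {"delta_pos":[-1,-0.37,0]},
    {"delta_pos":[-1,-0.37,0]}
  ]
}}

```text
schema error: expected keys delta_pos, rot, fingers
```

Call:
{"fn": "arm_command", "kwargs": {
  "rows": [
    {"delta_pos":[-1,-0.35,0]},
    {"delta_pos":[-1,-0.35,0]},
    {"delta_pos":[0,0,0]},
    {"delta_pos":[0,0,0]}
  ]
}}

```text
schema error: expected keys delta_pos, rot, fingers
```

```bash
python3 - <<'E'
from h import *
s=env.get_state();w=env.get_calibration("wrist")
im,d=env.read_camera("wrist"); cv2.imwrite("pics/w1.png",im); np.save("pics/w1.npy",d)
print(s["tcp_pos"],s["joint_pos"],s["clock"],s["wrist_force"]); print("pred knob",proj(w,[.5366,.2793,.115]),"dish",proj(w,[.5366,.2793,.006]))
E
```

```text
[0.15308911 0.55378285 0.23046728] [ 1.16139752e+00  3.13980022e-01  4.50935259e-02  1.30358107e+00
 -7.84454945e-07  1.43121078e+00] 0.1 [ 0.23345356 -0.03620383 -0.12983437]
pred knob [169.89597457 609.87779691] dish [205.62269938 495.51619065]
```

View pics/w1.png

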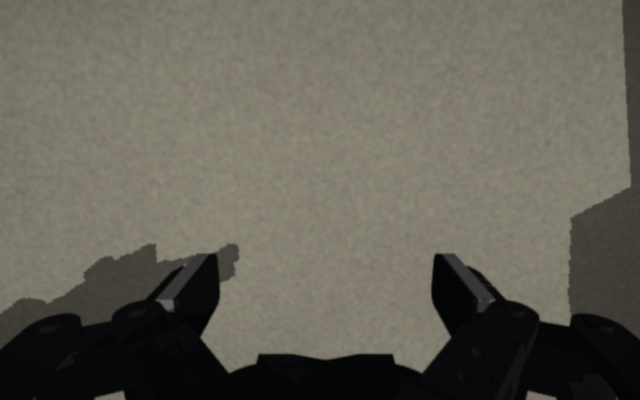

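The rows need all three keys, so the arm hasn't moved. This picture shows only bare bench, with the fingers at the bottom.

Call:
{"fn": "arm_command", "kwargs": {
  "rows": [
    {"delta_pos":[-1,-0.37,0],"rot":[0,0,0],"fingers":0},
    {"delta_pos":[-1,-0.37,0],"rot":[0,0,0],"fingers":0},
    {"delta_pos":[-1,-0.37,0],"rot":[0,0,0],"fingers":0},
    {"delta_pos":[-1,-0.37,0],"rot":[0,0,0],"fingers":0},
    {"delta_pos":[-1,-0.37,0],"rot":[0,0,0],"fingers":0},
    {"delta_pos":[-1,-0.37,0],"rot":[0,0,0],"fingers":0},
    {"delta_pos":[-1,-0.37,0],"rot":[0,0,0],"fingers":0},
    {"delta_pos":[-1,-0.37,0],"rot":[0,0,0],"fingers":0},
    {"delta_pos":[-1,-0.37,0],"rot":[0,0,0],"fingers":0},
    {"delta_pos":[-1,-0.37,0],"rot":[0,0,0],"fingers":0},
    {"delta_pos":[-1,-0.37,0],"rot":[0,0,0],"fingers":0},
    {"delta_pos":[-1,-0.37,0],"rot":[0,0,0],"fingers":0},
    {"delta_pos":[-1,-0.37,0],"rot":[0,0,0],"fingers":0},
    {"delta_pos":[-1,-0.37,0],"rot":[0,0,0],"fingers":0},
    {"delta_pos":[-1,-0.37,0],"rot":[0,0,0],"fingers":0},
    {"delta_pos":[-1,-0.37,0],"rot":[0,0,0],"fingers":0},
    {"delta_pos":[-1,-0.37,0],"rot":[0,0,0],"fingers":0},
    {"delta_pos":[-1,-0.37,0],"rot":[0,0,0],"fingers":0},
    {"delta_pos":[-1,-0.37,0],"rot":[0,0,0],"fingers":0},
    {"delta_pos":[-1,-0.37,0],"rot":[0,0,0],"fingers":0}
  ]
}}

```text
clock: 2.15
tcp_pos: [0.4998, 0.3043, 0.2309]
orientation: [-0.0, 0.135, 0.991, -0.0]
wrist_force: [-0.2, -0.7, 0.1]
finger_gap: 0.0853
```

Call:
{"fn": "arm_command", "kwargs": {
  "rows": [
    {"delta_pos":[-1,-0.35,0],"rot":[0,0,0],"fingers":0},
    {"delta_pos":[-1,-0.35,0],"rot":[0,0,0],"fingers":0},
    {"delta_pos":[0,0,0],"rot":[0,0,0],"fingers":0},
    {"delta_pos":[0,0,0],"rot":[0,0,0],"fingers":0}
  ]
}}

```text
clock: 2.55
tcp_pos: [0.5342, 0.2805, 0.2309]
orientation: [-0.001, 0.135, 0.991, -0.0]
wrist_force: [0.3, 1.4, 0.6]
finger_gap: 0.085
```

```bash
python3 - <<'E'
from h import *
s=env.get_state();w=env.get_calibration("wrist")
im,d=env.read_camera("wrist"); cv2.imwrite("pics/w2.png",im); np.save("pics/w2.npy",d)
print(s["tcp_pos"],s["joint_pos"],s["clock"],s["wrist_force"]); print("pred knob",proj(w,[.5366,.2793,.115]),"dish",proj(w,[.5366,.2793,.006]))
E
```

```text
[0.53423192 0.28048377 0.23087902] [3.50278875e-01 3.70367587e-01 1.26397768e-01 1.32781757e+00
 4.16627337e-04 6.21011155e-01] 2.55 [0.33274976 1.36298633 0.5517044 ]
pred knob [325.84269969 201.727599  ] dish [325.74721844 175.01118227]
```

View pics/w2.png

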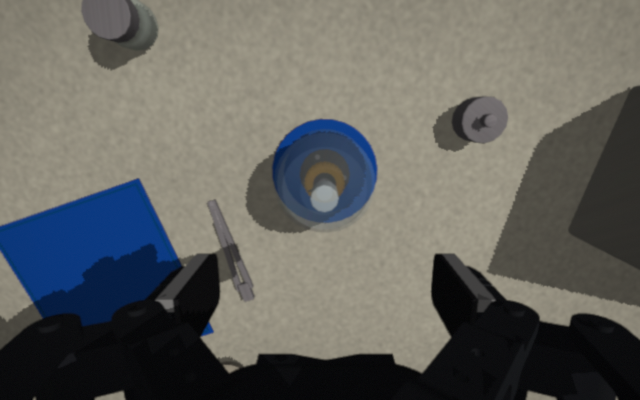

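The knob is at (324.5,197) and the dish centre at (325,171). Both sit about 4 mm off the top-camera estimate.

```bash
python3 - <<'E'
from h import *
s=env.get_state();w=env.get_calibration("wrist")
k=at_z(w,324.5,197,.115);d=at_z(w,325,171,.006);print(k,d)
m=(k+d)/2; p=rel(s,[m[0],m[1],.093]);print(p,p/.02)
for u,v in((140,179),(0,226),(212,333)):print(at_z(w,u,v,.003))
E
```

```text
[0.53239699 0.27967252 0.115     ] [0.53188386 0.28005507 0.006     ]
[ 0.00120421 -0.00136728  0.13803765] [ 0.06021038 -0.06836389  6.9018827 ]
[0.48876664 0.08835085 0.003     ]
[ 0.49759006 -0.07636311  0.003     ]
[0.6858261 0.0973329 0.003    ]
```

Call:
{"fn": "arm_command", "kwargs": {
  "rows": [
    {"delta_pos":[0,-0.05,1],"rot":[0,0,0],"fingers":0},
    {"delta_pos":[0,0,1],"rot":[0,0,0],"fingers":0},
    {"delta_pos":[0,0,1],"rot":[0,0,0],"fingers":0.3},
    {"delta_pos":[0,0,1],"rot":[0,0,0],"fingers":0.3},
    {"delta_pos":[0,0,1],"rot":[0,0,0],"fingers":0.3},
    {"delta_pos":[0,0,0.9],"rot":[0,0,0],"fingers":0.4},
    {"delta_pos":[0,0,0.6],"rot":[0,0,0],"fingers":0.4},
    {"delta_pos":[0,0,0.3],"rot":[0,0,0],"fingers":0.4},
    {"delta_pos":[0,0,0],"rot":[0,0,0],"fingers":0.4},
    {"delta_pos":[0,0,0],"rot":[0,0,0],"fingers":0.4}
  ],
  "squeeze": 30
}}

```text
clock: 3.6
tcp_pos: [0.5342, 0.2802, 0.0961]
orientation: [0.0, 0.134, 0.991, 0.0]
wrist_force: [-0.8, 0.1, 0.2]
finger_gap: 0.0513
```

```bash
python3 - <<'E'
from h import *
s=env.get_state();w=env.get_calibration("wrist")
im,d=env.read_camera("wrist"); cv2.imwrite("pics/w3.png",im)
print(s["tcp_pos"],s["finger_gap"],s["clock"],s["wrist_force"]); 
E
```

```text
[0.53424757 0.28021993 0.09606641] 0.05126636640133432 3.6 [-0.79356428  0.11265509  0.24550716]
```

View pics/w3.png

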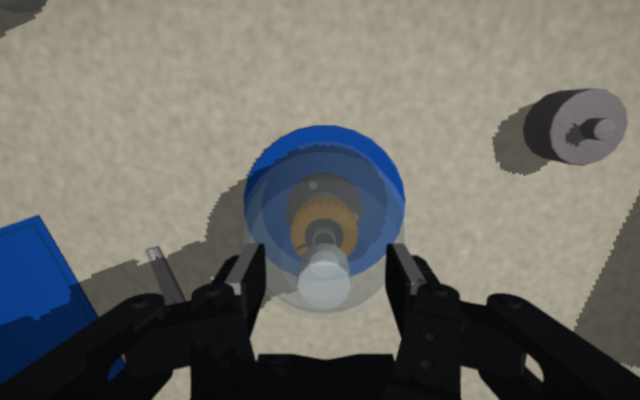

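The knob (top face at (325,283)) sits centred between the pads. I'll check its x offset numerically before closing.

```bash
python3 - <<'E'
from h import *
s=env.get_state();w=env.get_calibration("wrist")
k=at_z(w,324.5,284,.115);print(k,rel(s,k)*1000, rel(s,at_z(w,325,206,.006))*1000)
E
```

```text
[0.53347369 0.27929328 0.115     ] [  0.73127344  -1.13775023 -18.6779642 ] [ 1.13882997 -1.06889695 90.32172836]
```

Call:
{"fn": "arm_command", "kwargs": {
  "rows": [
    {"delta_pos":[0,0,0.15],"rot":[0,0,0],"fingers":0.5},
    {"delta_pos":[0,0,0],"rot":[0,0,0],"fingers":0.7},
    {"delta_pos":[0,0,0],"rot":[0,0,0],"fingers":1},
    {"delta_pos":[0,0,0],"rot":[0,0,0],"fingers":1},
    {"delta_pos":[0,0,0],"rot":[0,0,0],"fingers":1},
    {"delta_pos":[0,0,0],"rot":[0,0,0],"fingers":1}
  ],
  "squeeze": 35
}}

```text
clock: 4.25
tcp_pos: [0.5341, 0.2798, 0.0926]
orientation: [0.0, 0.135, 0.991, 0.0]
wrist_force: [-0.7, -0.8, 3.4]
finger_gap: 0.0209
```

Call:
{"fn": "arm_command", "kwargs": {
  "rows": [
    {"delta_pos":[0,0,-0.2],"rot":[0,0,0],"fingers":1},
    {"delta_pos":[0,0,-0.5],"rot":[0,0,0],"fingers":1},
    {"delta_pos":[0,0,-0.8],"rot":[0,0,0],"fingers":1},
    {"delta_pos":[0,0,-0.8],"rot":[0,0,0],"fingers":1},
    {"delta_pos":[0,0,-0.8],"rot":[0,0,0],"fingers":1},
    {"delta_pos":[0,0,-0.8],"rot":[0,0,0],"fingers":1},
    {"delta_pos":[0,0,-0.6],"rot":[0,0,0],"fingers":1},
    {"delta_pos":[0,0,-0.3],"rot":[0,0,0],"fingers":1},
    {"delta_pos":[0,0,0],"rot":[0,0,0],"fingers":1},
    {"delta_pos":[0,0,0],"rot":[0,0,0],"fingers":1}
  ],
  "squeeze": 40
}}

```text
clock: 5.25
tcp_pos: [0.5337, 0.2798, 0.1878]
orientation: [-0.0, 0.134, 0.991, -0.0]
wrist_force: [-0.4, 0.4, -1.7]
finger_gap: 0.0201
```

```bash
python3 - <<'E'
from h import *
s=env.get_state()
im,d=env.read_camera("side"); im2,_=env.read_camera("wrist")
cv2.imwrite("pics/s4.png",np.hstack([cv2.resize(im[60:260,200:360],(480,600)),cv2.resize(im2[:,160:480],(320,400))[:,:] if 0 else cv2.copyMakeBorder(im2[:,160:480],0,200,0,0,cv2.BORDER_CONSTANT)]))
print(s["tcp_pos"],s["finger_gap"],s["clock"],s["wrist_force"])
E
```

```text
[0.53365093 0.27978085 0.18778709] 0.020125504274611312 5.25 [-0.39824213  0.39488783 -1.67668808]
```

View pics/s4.png

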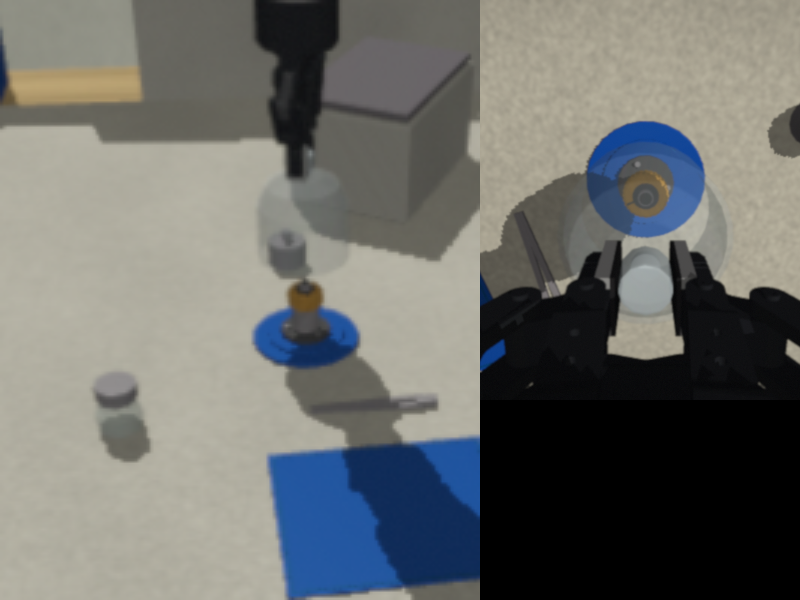

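The cover is lifted clear, upright in the fingers, and the brass nut and stud are exposed. I'm carrying it to the mat centre, about (0.592, 0.002).

Call:
{"fn": "arm_command", "kwargs": {
  "rows": [
    {"delta_pos":[-0.1,-0.2,0],"rot":[0,0,0],"fingers":1},
    {"delta_pos":[-0.25,-0.49,0],"rot":[0,0,0],"fingers":1},
    {"delta_pos":[-0.4,-0.78,0],"rot":[0,0,0],"fingers":1},
    {"delta_pos":[-0.4,-0.78,0],"rot":[0,0,0],"fingers":1},
    {"delta_pos":[-0.4,-0.78,0],"rot":[0,0,0],"fingers":1},
    {"delta_pos":[-0.4,-0.78,0],"rot":[0,0,0],"fingers":1},
    {"delta_pos":[-0.4,-0.78,0],"rot":[0,0,0],"fingers":1},
    {"delta_pos":[-0.4,-0.78,0],"rot":[0,0,0],"fingers":1},
    {"delta_pos":[-0.4,-0.78,0],"rot":[0,0,0],"fingers":1},
    {"delta_pos":[-0.4,-0.78,0],"rot":[0,0,0],"fingers":1},
    {"delta_pos":[-0.4,-0.78,0],"rot":[0,0,0],"fingers":1},
    {"delta_pos":[-0.4,-0.78,0],"rot":[0,0,0],"fingers":1},
    {"delta_pos":[-0.4,-0.78,0],"rot":[0,0,0],"fingers":1},
    {"delta_pos":[-0.4,-0.78,0],"rot":[0,0,0],"fingers":1},
    {"delta_pos":[-0.4,-0.78,0],"rot":[0,0,0],"fingers":1},
    {"delta_pos":[-0.4,-0.78,0],"rot":[0,0,0],"fingers":1},
    {"delta_pos":[-0.4,-0.78,0],"rot":[0,0,0],"fingers":1},
    {"delta_pos":[-0.3,-0.5,0],"rot":[0,0,0],"fingers":1},
    {"delta_pos":[-0.15,-0.25,0],"rot":[0,0,0],"fingers":1},
    {"delta_pos":[0,0,0],"rot":[0,0,0],"fingers":1}
  ]
}}

```text
clock: 7.35
tcp_pos: [0.5952, -0.0104, 0.1881]
orientation: [-0.0, 0.135, 0.991, 0.0]
wrist_force: [-0.1, -0.3, -1.4]
finger_gap: 0.0207
```

Call:
{"fn": "arm_command", "kwargs": {
  "rows": [
    {"delta_pos":[0,0,0.3],"rot":[0,0,0],"fingers":1},
    {"delta_pos":[0,0,0.7],"rot":[0,0,0],"fingers":1},
    {"delta_pos":[0,0,0.8],"rot":[0,0,0],"fingers":1},
    {"delta_pos":[0,0,0.8],"rot":[0,0,0],"fingers":1},
    {"delta_pos":[0,0,0.8],"rot":[0,0,0],"fingers":1},
    {"delta_pos":[0,0,0.6],"rot":[0,0,0],"fingers":1},
    {"delta_pos":[0,0,0.3],"rot":[0,0,0],"fingers":1},
    {"delta_pos":[0,0,0.2],"rot":[0,0,0],"fingers":1},
    {"delta_pos":[0,0,0],"rot":[0,0,0],"fingers":1},
    {"delta_pos":[0,0,0],"rot":[0,0,0],"fingers":1}
  ]
}}

```text
clock: 8.35
tcp_pos: [0.5954, -0.0097, 0.0989]
orientation: [0.001, 0.134, 0.991, 0.0]
wrist_force: [0.1, 0.7, -1.3]
finger_gap: 0.0207
```

Call:
{"fn": "arm_command", "kwargs": {
  "rows": [
    {"delta_pos":[0,0,0.2],"rot":[0,0,0],"fingers":1},
    {"delta_pos":[0,0,0.1],"rot":[0,0,0],"fingers":1},
    {"delta_pos":[0,0,0.08],"rot":[0,0,0],"fingers":1},
    {"delta_pos":[0,0,0],"rot":[0,0,0],"fingers":1}
  ]
}}

```text
clock: 8.75
tcp_pos: [0.5948, -0.0097, 0.0904]
orientation: [-0.0, 0.135, 0.991, 0.0]
wrist_force: [-0.3, 0.3, -1.0]
finger_gap: 0.0204
```

Call:
{"fn": "arm_command", "kwargs": {
  "rows": [
    {"delta_pos":[0,0,0.05],"rot":[0,0,0],"fingers":1},
    {"delta_pos":[0,0,0.03],"rot":[0,0,0],"fingers":1},
    {"delta_pos":[0,0,0],"rot":[0,0,0],"fingers":1}
  ]
}}

```text
clock: 9.05
tcp_pos: [0.5952, -0.0098, 0.0897]
orientation: [0.0, 0.135, 0.991, -0.0]
wrist_force: [-1.7, -1.4, 2.5]
finger_gap: 0.0208
```

Call:
{"fn": "arm_command", "kwargs": {
  "rows": [
    {"delta_pos":[0,0,0],"rot":[0,0,0],"fingers":0.6},
    {"delta_pos":[0,0,0],"rot":[0,0,0],"fingers":0.3},
    {"delta_pos":[0,0,0],"rot":[0,0,0],"fingers":0.2},
    {"delta_pos":[0,0,0],"rot":[0,0,0],"fingers":0.2},
    {"delta_pos":[0,0,-0.3],"rot":[0,0,0],"fingers":0.2},
    {"delta_pos":[0,0,-1],"rot":[0,0,0],"fingers":0.2},
    {"delta_pos":[0,0,-1],"rot":[0,0,0],"fingers":0.2},
    {"delta_pos":[0,0,-1],"rot":[0,0,0],"fingers":0.2},
    {"delta_pos":[0,0,-1],"rot":[0,0,0],"fingers":0.2},
    {"delta_pos":[0,0,-0.7],"rot":[0,0,0],"fingers":0}
  ]
}}

```text
clock: 10.05
tcp_pos: [0.5955, -0.0097, 0.1912]
orientation: [0.001, 0.134, 0.991, 0.0]
wrist_force: [0.5, -0.2, -0.6]
finger_gap: 0.0809
```

Call:
{"fn": "arm_command", "kwargs": {
  "rows": [
    {"delta_pos":[0.5,0.9,0],"rot":[0,0,0],"fingers":0},
    {"delta_pos":[0.5,0.9,0],"rot":[0,0,0],"fingers":0},
    {"delta_pos":[0.5,0.9,0],"rot":[0,0,0],"fingers":0},
    {"delta_pos":[0.5,0.9,0],"rot":[0,0,0],"fingers":0},
    {"delta_pos":[0.5,0.9,0],"rot":[0,0,0],"fingers":0},
    {"delta_pos":[0.5,0.9,0],"rot":[0,0,0],"fingers":0},
    {"delta_pos":[0.5,0.9,0],"rot":[0,0,0],"fingers":0},
    {"delta_pos":[0.45,0.9,0],"rot":[0,0,0],"fingers":0},
    {"delta_pos":[0.45,0.9,0],"rot":[0,0,0],"fingers":0},
    {"delta_pos":[0.45,0.9,0],"rot":[0,0,0],"fingers":0},
    {"delta_pos":[0.45,0.9,0],"rot":[0,0,0],"fingers":0},
    {"delta_pos":[0.45,0.9,0],"rot":[0,0,0],"fingers":0},
    {"delta_pos":[0.45,0.9,0],"rot":[0,0,0],"fingers":0},
    {"delta_pos":[0.45,0.9,0],"rot":[0,0,0],"fingers":0},
    {"delta_pos":[0.2,0.6,0],"rot":[0,0,0],"fingers":0},
    {"delta_pos":[0,0,0],"rot":[0,0,0],"fingers":0},
    {"delta_pos":[0,0,0],"rot":[0,0,0],"fingers":0}
  ]
}}

```text
clock: 11.75
tcp_pos: [0.5334, 0.281, 0.1892]
orientation: [0.0, 0.134, 0.991, -0.0]
wrist_force: [-0.0, 0.2, 0.3]
finger_gap: 0.0855
```

```bash
python3 - <<'E'
from h import *
s=env.get_state();w=env.get_calibration("wrist")
im,d=env.read_camera("wrist"); t,_=env.read_camera("side"); cv2.imwrite("pics/w5f.png",im)
print(s["tcp_pos"],s["joint_pos"],s["clock"])
u,v=proj(w,[.534,.2797,.062]).astype(int);print(u,v)
a=cv2.resize(im[v-40:v+60,u-50:u+50],(500,500),interpolation=cv2.INTER_CUBIC)
b=cv2.resize(t[140:270,270:385],(300,339)); b=cv2.copyMakeBorder(b,0,161,0,0,cv2.BORDER_CONSTANT)
cv2.imwrite("pics/w5.png",np.hstack([a,b]))
E
```

```text
[0.53338647 0.28104765 0.18916673] [ 3.52054110e-01  3.81566559e-01  4.05822239e-02  1.22983145e+00
 -3.86041584e-04  6.21519951e-01] 11.75
325 195
```

View pics/w5.png

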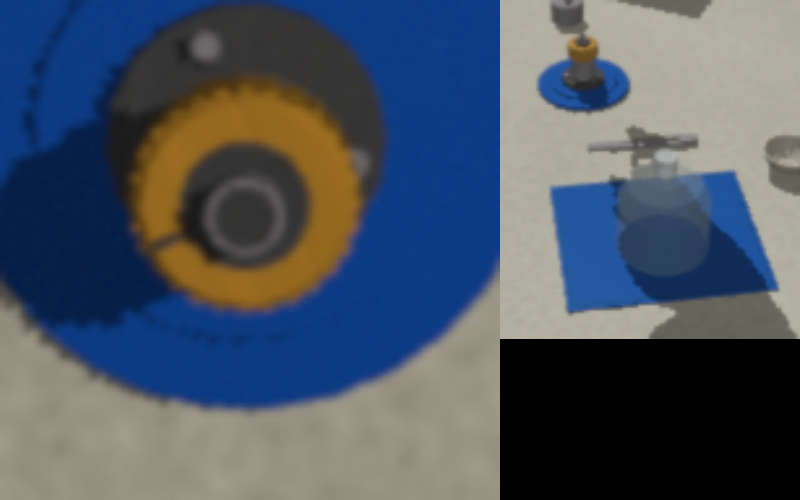

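The cover stands upright well inside the mat. The nut centre is at crop (248,195), and its dark line runs toward (158,244).

```bash
python3 - <<'E'
from h import *
w=env.get_calibration("wrist")
f=lambda a,b,z:at_z(w,275+a/5-.4,155+b/5-.4,z)
c=f(248,195,.061);m=f(158,244,.061);st=f(245,215,.0685);print(c,m,st,np.degrees(np.arctan2(*(m-c)[1::-1])))
E
```

```text
[0.53240907 0.27893915 0.061     ] [0.53631943 0.26304602 0.061     ] [0.53357364 0.27816671 0.0685    ] -76.17746053291214
```

Call:
{"fn": "arm_command", "kwargs": {
  "rows": [
    {"delta_pos":[0,0,0],"rot":[0,0,-0.0236],"fingers":0},
    {"delta_pos":[0,0,0],"rot":[0,0,-0.0236],"fingers":0},
    {"delta_pos":[0,0,0],"rot":[0,0,-0.0236],"fingers":0},
    {"delta_pos":[0,0,0],"rot":[0,0,-0.0236],"fingers":0},
    {"delta_pos":[0,0,0],"rot":[0,0,-0.0236],"fingers":0},
    {"delta_pos":[0,0,0],"rot":[0,0,-0.0236],"fingers":0},
    {"delta_pos":[0,0,0],"rot":[0,0,-0.0236],"fingers":0},
    {"delta_pos":[0,0,0],"rot":[0,0,-0.0236],"fingers":0},
    {"delta_pos":[0,0,0],"rot":[0,0,-0.0236],"fingers":0},
    {"delta_pos":[0,0,0],"rot":[0,0,-0.0236],"fingers":0},
    {"delta_pos":[0,0,0],"rot":[0,0,-0.0236],"fingers":0},
    {"delta_pos":[0,0,0],"rot":[0,0,-0.0236],"fingers":0},
    {"delta_pos":[0,0,0],"rot":[0,0,-0.0236],"fingers":0},
    {"delta_pos":[0,0,0],"rot":[0,0,-0.0236],"fingers":0},
    {"delta_pos":[0,0,0],"rot":[0,0,-0.0236],"fingers":0},
    {"delta_pos":[0,0,0],"rot":[0,0,-0.0236],"fingers":0},
    {"delta_pos":[0,0,0],"rot":[0,0,-0.0236],"fingers":0},
    {"delta_pos":[0,0,0],"rot":[0,0,-0.0236],"fingers":0},
    {"delta_pos":[0,0,0],"rot":[0,0,0],"fingers":0}
  ]
}}

```text
clock: 13.75
tcp_pos: [0.5336, 0.2803, 0.1892]
orientation: [0.0, 0.932, -0.363, 0.0]
wrist_force: [0.4, 1.0, 0.1]
finger_gap: 0.0853
```

```bash
python3 - <<'E'
from h import *
s=env.get_state();print(s["joint_pos"],s["clock"],s["tcp_pos"])
for x,y in((.5345,.2797),(.533,.2797)):
    p=rel(s,[x,y,.033]);print(p/.02)
E
```

```text
[ 3.50640849e-01  3.81186672e-01  4.00228485e-02  1.22962186e+00
 -9.26334617e-05 -2.04765801e+00] 13.75 [0.53357937 0.28031282 0.18916742]
[ 0.05394487 -0.00884915  7.80837554]
[-1.27339911e-03  4.19045933e-02  7.80837241e+00]
```

```bash
python3 - <<'E'
from h import *
s=env.get_state();w=env.get_calibration("wrist")
im,d=env.read_camera("wrist"); cv2.imwrite("pics/w6.png",im)
def cen(im):
    h=cv2.cvtColor(im,cv2.COLOR_BGR2HSV); m=cv2.inRange(h,(10,120,60),(30,255,255))
    n,l,st,_=cv2.connectedComponentsWithStats(m); i=1+np.argmax(st[1:,4])
    p=cv2.findNonZero((l==i).astype(np.uint8)); (c,r)=cv2.minEnclosingCircle(p); return c,r,st[i,4]
c,r,a=cen(im);print(c,r,a); p=at_z(w,*c,.060);print(p, rel(s,p)/.02)
print(cen(cv2.imread("pics/w5f.png")))
E
```

```text
(324.0543518066406, 186.0) 23.14103126525879 1119
[0.53566188 0.2770788  0.06      ] [0.18552432 0.0483745  6.4583889 ]
((323.46734619140625, 192.76112365722656), 23.280162811279297, np.int32(1154))
```

Call:
{"fn": "arm_command", "kwargs": {
  "rows": [
    {"delta_pos":[0.08,0.05,0.5],"rot":[0,0,0],"fingers":0},
    {"delta_pos":[0,0,1],"rot":[0,0,0],"fingers":0},
    {"delta_pos":[0,0,1],"rot":[0,0,0],"fingers":0},
    {"delta_pos":[0,0,1],"rot":[0,0,0],"fingers":0},
    {"delta_pos":[0,0,1],"rot":[0,0,0],"fingers":0},
    {"delta_pos":[0,0,1],"rot":[0,0,0],"fingers":0},
    {"delta_pos":[0,0,1],"rot":[0,0,0],"fingers":0},
    {"delta_pos":[0,0,0.8],"rot":[0,0,0],"fingers":0},
    {"delta_pos":[0,0,0.45],"rot":[0,0,0],"fingers":0.2},
    {"delta_pos":[0,0,0],"rot":[0,0,0],"fingers":0.4},
    {"delta_pos":[0,0,0],"rot":[0,0,0],"fingers":0.4},
    {"delta_pos":[0,0,0],"rot":[0,0,0],"fingers":1},
    {"delta_pos":[0,0,0],"rot":[0,0,0],"fingers":1},
    {"delta_pos":[0,0,0],"rot":[0,0,0],"fingers":1},
    {"delta_pos":[0,0,0],"rot":[0,0,0],"fingers":1}
  ],
  "squeeze": 40
}}

```text
clock: 15.3
tcp_pos: [0.5349, 0.2801, 0.0353]
orientation: [-0.001, 0.932, -0.363, 0.001]
wrist_force: [0.6, 1.9, 4.8]
finger_gap: 0.0344
```

```bash
cat > st.py <<'E'
from h import *
s=env.get_state();print(s["clock"],s["tcp_pos"].round(4),"q6",s["joint_pos"][5].round(4),"yaw",np.degrees(np.arctan2(*toolR(s).as_matrix()[1::-1,0])).round(2),"F",s["wrist_force"].round(1),"T",s["ft_torque"].round(3),"gap",round(float(s["finger_gap"]),4))
E
python3 st.py
```

```text
15.3 [0.5349 0.2801 0.0353] q6 -2.0501 yaw -42.53 F [0.6 1.9 4.8] T [ 0.267 -0.162  0.017] gap 0.0344
```

Call:
{"fn": "arm_command", "kwargs": {
  "rows": [
    {"delta_pos":[0.03,-0.08,0],"rot":[0,0,0],"fingers":1},
    {"delta_pos":[0,0,0],"rot":[0,0,0],"fingers":1},
    {"delta_pos":[0,0,0.002],"rot":[0,0,0.02],"fingers":1},
    {"delta_pos":[0,0,0.002],"rot":[0,0,0.02],"fingers":1},
    {"delta_pos":[0,0,0.002],"rot":[0,0,0.02],"fingers":1},
    {"delta_pos":[0,0,0.002],"rot":[0,0,0.02],"fingers":1},
    {"delta_pos":[0,0,0.002],"rot":[0,0,0.02],"fingers":1}
  ],
  "squeeze": 60
}}

```text
clock: 16.0
tcp_pos: [0.5359, 0.2806, 0.0352]
orientation: [-0.001, 0.773, -0.635, 0.0]
wrist_force: [-1.7, 0.4, 7.0]
finger_gap: 0.0343
```

```bash
python3 st.py
```

```text
16.0 [0.5359 0.2806 0.0352] q6 -1.4165 yaw -78.81 F [-1.7  0.4  7. ] T [0.13  0.148 0.064] gap 0.0343
```

Call:
{"fn": "arm_command", "kwargs": {
  "rows": [
    {"delta_pos":[0,0,0.001],"rot":[0,0,0.02],"fingers":1},
    {"delta_pos":[0,0,0.001],"rot":[0,0,0.02],"fingers":1},
    {"delta_pos":[0,0,0.001],"rot":[0,0,0.02],"fingers":1},
    {"delta_pos":[0,0,0.001],"rot":[0,0,0.02],"fingers":1},
    {"delta_pos":[0,0,0.001],"rot":[0,0,0.02],"fingers":1},
    {"delta_pos":[0,0,0.001],"rot":[0,0,0.02],"fingers":1},
    {"delta_pos":[0,0,0.001],"rot":[0,0,0.02],"fingers":1},
    {"delta_pos":[0,0,0.001],"rot":[0,0,0.02],"fingers":1}
  ]
}}

```text
clock: 16.8
tcp_pos: [0.5374, 0.2801, 0.035]
orientation: [0.002, -0.371, 0.929, -0.001]
wrist_force: [3.4, -0.6, 4.1]
finger_gap: 0.0342
```

```bash
python3 st.py
```

```text
16.8 [0.5374 0.2801 0.035 ] q6 -0.4111 yaw -136.45 F [ 3.4 -0.6  4.1] T [-0.277 -0.691  0.054] gap 0.0342
```

Call:
{"fn": "arm_command", "kwargs": {
  "rows": [
    {"delta_pos":[0,0,0.002],"rot":[0,0,0.02],"fingers":1},
    {"delta_pos":[0,0,0.002],"rot":[0,0,0.02],"fingers":1}
  ]
}}

```text
clock: 17.0
tcp_pos: [0.5377, 0.2798, 0.0349]
orientation: [0.002, -0.251, 0.968, -0.001]
wrist_force: [4.6, -2.7, 4.2]
finger_gap: 0.0344
```

```bash
python3 st.py
```

```text
17.0 [0.5377 0.2798 0.0349] q6 -0.1598 yaw -150.87 F [ 4.6 -2.7  4.2] T [-0.465 -0.708  0.014] gap 0.0344
```

Call:
{"fn": "arm_command", "kwargs": {
  "rows": [
    {"delta_pos":[0,0,0.002],"rot":[0,0,0.02],"fingers":1},
    {"delta_pos":[0,0,0.002],"rot":[0,0,0.02],"fingers":1}
  ]
}}

```text
clock: 17.2
tcp_pos: [0.5378, 0.2794, 0.0348]
orientation: [0.002, -0.128, 0.992, -0.001]
wrist_force: [4.2, -4.6, 2.5]
finger_gap: 0.0341
```

```bash
python3 st.py
```

```text
17.2 [0.5378 0.2794 0.0348] q6 0.0915 yaw -165.29 F [ 4.2 -4.6  2.5] T [-0.706 -0.866  0.04 ] gap 0.0341
```

Call:
{"fn": "arm_command", "kwargs": {
  "rows": [
    {"delta_pos":[0,0,0.002],"rot":[0,0,0.02],"fingers":1},
    {"delta_pos":[0,0,0.002],"rot":[0,0,0.02],"fingers":1}
  ]
}}

```text
clock: 17.4
tcp_pos: [0.5376, 0.279, 0.0347]
orientation: [0.002, -0.003, 1.0, -0.001]
wrist_force: [3.7, -4.8, 5.2]
finger_gap: 0.0338
```

```bash
python3 st.py
```

```text
17.4 [0.5376 0.279  0.0347] q6 0.3418 yaw -179.63 F [ 3.7 -4.8  5.2] T [-1.057 -0.739  0.639] gap 0.0338
```

Call:
{"fn": "arm_command", "kwargs": {
  "rows": [
    {"delta_pos":[0,0,0.002],"rot":[0,0,0.02],"fingers":1},
    {"delta_pos":[0,0,0.002],"rot":[0,0,0.02],"fingers":1}
  ]
}}

```text
clock: 17.6
tcp_pos: [0.5339, 0.2796, 0.0344]
orientation: [-0.001, 0.121, 0.993, -0.001]
wrist_force: [-3.9, -2.0, 13.6]
finger_gap: 0.0339
```

```bash
python3 st.py
```

```text
17.6 [0.5339 0.2796 0.0344] q6 0.5915 yaw 166.13 F [-3.9 -2.  13.6] T [-0.403  0.623  1.556] gap 0.0339
```

Call:
{"fn": "arm_command", "kwargs": {
  "rows": [
    {"delta_pos":[0,0,0.002],"rot":[0,0,0.02],"fingers":1},
    {"delta_pos":[0,0,0.002],"rot":[0,0,0.02],"fingers":1}
  ]
}}

```text
clock: 17.8
tcp_pos: [0.5363, 0.2789, 0.0343]
orientation: [0.001, 0.245, 0.97, -0.001]
wrist_force: [0.8, -6.9, 7.1]
finger_gap: 0.034
```

```bash
python3 st.py
```

```text
17.8 [0.5363 0.2789 0.0343] q6 0.8429 yaw 151.68 F [ 0.8 -6.9  7.1] T [-0.906  0.081  1.511] gap 0.034
```

It bottomed out near yaw −180 (torque rose from 0.06 to 0.64 Nm), then the fingers slipped. I'll release, recentre on the axis found from the TCP's orbit, (0.5362, 0.2790), and regrasp.

Call:
{"fn": "arm_command", "kwargs": {
  "rows": [
    {"delta_pos":[0,0,0],"rot":[0,0,0],"fingers":0.4},
    {"delta_pos":[0,0,0],"rot":[0,0,0],"fingers":0.4},
    {"delta_pos":[0,0,0],"rot":[0,0,0],"fingers":0.4},
    {"delta_pos":[0,0,0],"rot":[0,0,0],"fingers":0.4}
  ]
}}

```text
clock: 18.2
tcp_pos: [0.535, 0.2802, 0.033]
orientation: [-0.0, 0.242, 0.97, -0.0]
wrist_force: [0.3, 0.4, 0.4]
finger_gap: 0.0517
```

```bash
python3 st.py; python3 - <<'E'
from h import *
s=env.get_state(); print(rel(s,[.5362,.2790,.034])/.02)
w=env.get_calibration("wrist");im,d=env.read_camera("wrist")
u,v=proj(w,[.5362,.279,.06]).astype(int);print(u,v)
cv2.imwrite("pics/w7f.png",im);cv2.imwrite("pics/w7.png",cv2.resize(im[v-60:v+60,u-75:u+75],(750,600),interpolation=cv2.INTER_CUBIC))
E
```

```text
18.2 [0.535  0.2802 0.033 ] q6 0.8395 yaw 151.93 F [0.3 0.4 0.4] T [-0.054  0.003 -0.076] gap 0.0517
[-0.0834036  -0.02590761 -0.05061385]
326 300
```

View pics/w7.png

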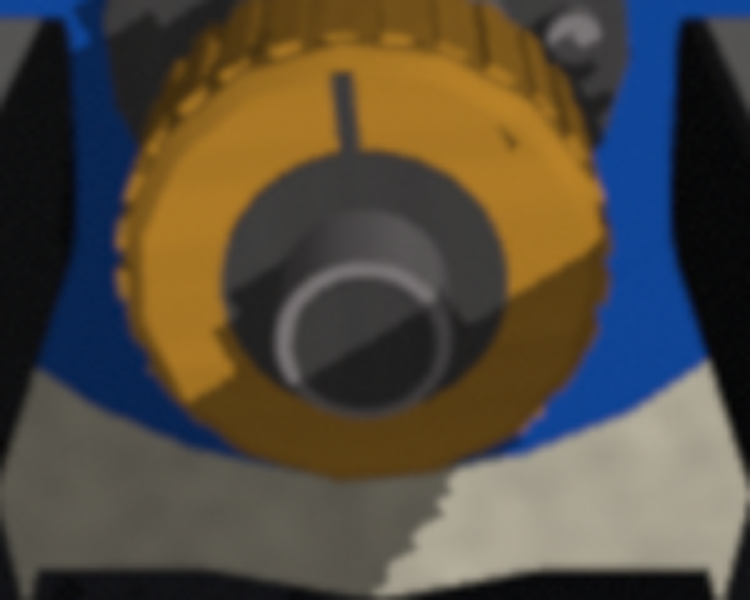

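The line is visible, running from (343,75) to (349,150) in the crop. The nut's top face is centred near (365,262).

```bash
python3 - <<'E'
from h import *
w=env.get_calibration("wrist")
f=lambda a,b:at_z(w,326-75+a/5-.4,300-60+b/5-.4,.060)
o,i,c=f(343,75),f(349,150),f(363,265);print(o,i,c)
print([np.degrees(np.arctan2(*(q)[1::-1])) for q in(o-i,o-c)])
E
```

```text
[0.51916484 0.28501156 0.06      ] [0.52440679 0.28267701 0.06      ] [0.53284065 0.27929968 0.06      ]
[np.float64(155.99373331274973), np.float64(157.33151244675798)]
```

Call:
{"fn": "arm_command", "kwargs": {
  "rows": [
    {"delta_pos":[-0.08,-0.03,-0.05],"rot":[0,0,0],"fingers":0.45},
    {"delta_pos":[0,0,0],"rot":[0,0,0],"fingers":1},
    {"delta_pos":[0,0,0],"rot":[0,0,0],"fingers":1},
    {"delta_pos":[0,0,0],"rot":[0,0,0],"fingers":1},
    {"delta_pos":[0,0,0],"rot":[0,0,0],"fingers":1}
  ],
  "squeeze": 60
}}

```text
clock: 18.75
tcp_pos: [0.5366, 0.2788, 0.0347]
orientation: [0.0, 0.243, 0.97, -0.0]
wrist_force: [-1.6, -1.8, 4.8]
finger_gap: 0.0343
```

```bash
python3 st.py
```

```text
18.75 [0.5366 0.2788 0.0347] q6 0.8377 yaw 151.86 F [-1.6 -1.8  4.8] T [-0.402  0.165  0.02 ] gap 0.0343
```

Call:
{"fn": "arm_command", "kwargs": {
  "rows": [
    {"delta_pos":[0,0,0],"rot":[0,0,0.006],"fingers":1},
    {"delta_pos":[0,0,0],"rot":[0,0,0],"fingers":1}
  ]
}}

```text
clock: 18.95
tcp_pos: [0.5366, 0.2788, 0.0347]
orientation: [0.0, 0.261, 0.965, -0.0]
wrist_force: [-0.9, -1.7, 5.4]
finger_gap: 0.0344
```

```bash
python3 st.py
```

```text
18.95 [0.5366 0.2788 0.0347] q6 0.8743 yaw 149.78 F [-0.9 -1.7  5.4] T [-0.589  0.204  0.726] gap 0.0344
```

Regrasped with the nut bottomed: torque jumped to 0.73 Nm within 2°, so bottom is at yaw ≈151.9. The quarter-turn target is yaw ≈ −118.1.

Call:
{"fn": "arm_command", "kwargs": {
  "rows": [
    {"delta_pos":[0,0,-0.002],"rot":[0,0,-0.0197],"fingers":1},
    {"delta_pos":[0,0,-0.002],"rot":[0,0,-0.0197],"fingers":1},
    {"delta_pos":[0,0,-0.002],"rot":[0,0,-0.0197],"fingers":1},
    {"delta_pos":[0,0,-0.002],"rot":[0,0,-0.0197],"fingers":1},
    {"delta_pos":[0,0,-0.002],"rot":[0,0,-0.0197],"fingers":1},
    {"delta_pos":[0,0,-0.002],"rot":[0,0,-0.0197],"fingers":1},
    {"delta_pos":[0,0,-0.002],"rot":[0,0,-0.0197],"fingers":1},
    {"delta_pos":[0,0,-0.002],"rot":[0,0,-0.0197],"fingers":1},
    {"delta_pos":[0,0,-0.002],"rot":[0,0,-0.0197],"fingers":1},
    {"delta_pos":[0,0,-0.002],"rot":[0,0,-0.0197],"fingers":1},
    {"delta_pos":[0,0,-0.002],"rot":[0,0,-0.0197],"fingers":1},
    {"delta_pos":[0,0,-0.002],"rot":[0,0,-0.0197],"fingers":1},
    {"delta_pos":[0,0,-0.002],"rot":[0,0,-0.0197],"fingers":1},
    {"delta_pos":[0,0,0],"rot":[0,0,0],"fingers":1},
    {"delta_pos":[0,0,0],"rot":[0,0,0],"fingers":1}
  ]
}}

```text
clock: 20.45
tcp_pos: [0.5364, 0.2793, 0.0352]
orientation: [0.0, -0.515, 0.857, 0.0]
wrist_force: [-1.3, -0.9, 4.4]
finger_gap: 0.0341
```

```bash
python3 st.py; python3 - <<'E'
from h import *
w=env.get_calibration("wrist");im,d=env.read_camera("wrist");t,_=env.read_camera("side")
u,v=proj(w,[.5362,.279,.06]).astype(int);print(u,v)
a=cv2.resize(im[v-50:v+50,u-50:u+50],(500,500),interpolation=cv2.INTER_CUBIC);b=cv2.copyMakeBorder(cv2.resize(t[140:270,270:385],(300,339)),0,161,0,0,cv2.BORDER_CONSTANT)
cv2.imwrite("pics/w8.png",np.hstack([a,b]))
E
```

```text
20.45 [0.5364 0.2793 0.0352] q6 -0.7343 yaw -118.04 F [-1.3 -0.9  4.4] T [-0.153  0.331  0.091] gap 0.0341
321 292
```

View pics/w8.png

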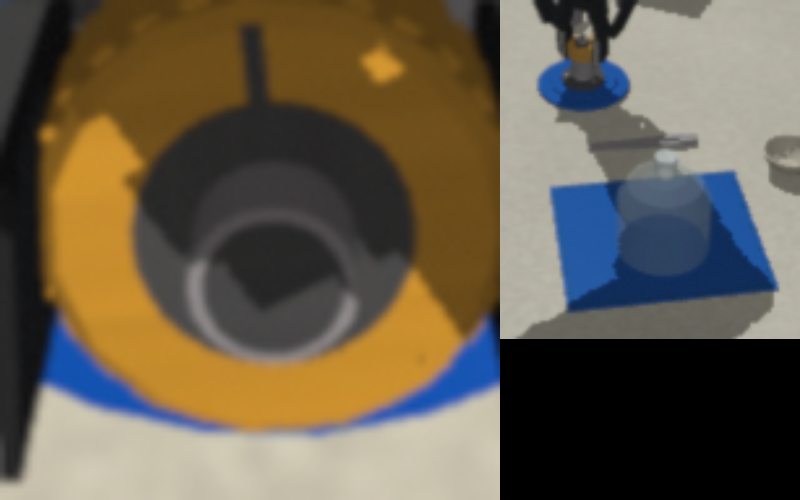

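The line holds about the same angle to the tool as when bottomed (about 6°), so the nut followed the full 90° without slipping. The cover is upright on the mat and the fingers still grip the nut, so I'm handing in.

```bash
python3 -c "
from workcell import env
print(env.hand_in())"; python3 st.py
```

```text
the job is handed in; nothing more can be done
None
the job is handed in; nothing more can be done
```

I lifted the cover off the left dish (the one with the spindle) and set it upright on the blue mat. I then screwed the nut down to its stop, backed it off a quarter turn, and handed in with the fingers still gripping it. The job took about 20.5 s of the 67 s allowed.

- **Cover:** it stands about 1 cm off the mat centre. The last side view shows it upright and wholly on the mat. The tweezers and bowl in that view look undisturbed, and I went near nothing else.
- **Nut at the bottom:** wrist torque rose from 0.06 to 0.64 N m, then to about 1.5 N m as the fingers slipped round the nut. I released it, recentred, gripped again and nudged it clockwise. Torque rose to 0.73 N m within 2°, which confirmed the stop.
- **Back-off:** the tool turned 90.1° counter-clockwise from the bottomed grasp. The nut's dark line kept the same angle to the gripper to within about 3°, so I saw no slip. The final finger opening was 34 mm with a 60 N grip set.
- **Disagreements:**
  - My first grip was about 1.7 mm off the nut's axis, which put a few newtons of side load on it while turning.
  - The turn to the bottom came out at about 127° from the dark line but about 137° from the wrist. I set the quarter turn from the confirmed stop, so this does not affect it.

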